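# Put the hand tools back in their foam modules

### The arm

A 6-joint arm with a two-finger parallel gripper is mounted at the origin on the work surface. World frame = base frame: x ahead of the robot, y to its left, z up, the work surface at z = 0. Lengths are in m, angles in rad, forces in N, time in s.
With the tool pointing down it reaches from about 0.4 to 0.825 m from the base axis. Payload 7 kg.
Tool frame: the origin (TCP) lies at the centre of the arm's flange, where the gripper is bolted on; the fingertips stand 178 mm ahead of it and the grasp point (between the pads) lies ahead of it (tcp_to_grasp is the z of the grasp point in the tool frame, in m); z points along the fingers, x is the direction in which the jaws open and shut, and the axes are right-handed (so a half turn about z gives the same grasp; the last joint's range is limited). The gripper opens to 88 mm and grips with 3 to 60 N. Pads are 19 mm wide; open, the fingers measure 130 mm over their backs; the gripper's body (78 mm by 193 mm) begins 47 mm behind the grasp point.
Start: joints at [1.564, 0.359, 0.012, 0, -1.224, -0.288], TCP at [0.196, 0.646, 0.405] pointing down, gripper open.
Joint ranges: [-3.07, 3.07], [-1.43, 2.12], [-1.02, 1.25], [-3.03, 1.67], [-3.05, -0], [-3.03, 3.03]. Speed limits (rad/s): [2.39, 2.39, 3.01, 3.14, 3.14, 3.14].

### API

Orientations are given as [roll, pitch, yaw] about the fixed x, y, z axes, in that order (R = Rz(yaw) Ry(pitch) Rx(roll)).
In Python, from station import get_state, grab_frame, job_done, tcp_to_grasp gives the robot as it stands.
- The arm moves only by the tool drive_tool, never from a script. Its argument "moves" is a list of rows, each a list of 7 numbers: the shift along the tool's x, y, z in mm, then the turn, a rotation vector about the tool's x, y, z in degrees, then the closure, from -1 (fully open) to 1 (shut), so that 0 is half open. In form: [[dx, dy, dz, ax, ay, az, claw], ...]. A call has 1 to 12 rows; each row is the pose to reach, as a shift and turn from the pose commanded when the call began, along the tool's axes at that moment; what a row does not reach only later rows make up. A row lasts 1/8 s, in which the tool goes at most 62.5 mm and 10.7 degrees, less where a joint would pass 70% of its speed; a pose out of reach is approached as far as the arm can. A call with a gripper value outside its range is refused whole. The fingers move at their own pace and stop on an object; "grip_force" is the grip in N (left out, the last holds). Time passes only in rows, so rows that repeat a pose let the fingers close. It gives the time, the measured TCP pose, the force and the opening at its end, in the units of the state.
- get_state(): the state, without advancing time (a new reading comes with each control period).
- grab_frame(name): name is "side" or "top"; returns a dict with "img" (384x512x3 uint8, red, green, blue), "range_z" (384x512 float32, m along the optical axis (not along the pixel's ray), 0 where there is no reading), "fovy" (degrees; the focal length in pixels is half the picture's height over the tangent of half this angle, whatever the lens; pixels are square), "cx", "cy" (the principal point, pixels), "k1" (the pictures are not rectified: a ray, as slopes to the right and down, at radius r is drawn at 1 + k1 r^2 times it, then the intrinsics apply), "rvec" (rotation vector, rad) and "tvec" (3), from world to camera coordinates, as OpenCV has them. Camera axes: x right, y down, z forward; pixel columns grow to the right and rows downward; lengths in m; the calibration is good to about 2 mm. A picture is of the moment at which its call begins.
- job_done(): hands the job in, once; it reports no verdict.
The state is a dict: "t": time; "q": joint angles; "qd": joint speeds; "joint_efforts": joint torques, N m; "eef_pos": TCP position; "ee_rot": TCP orientation; "force": force on the tool from outside, world axes, zero at the start; "moment": the same for the moment, N m; "width": finger opening in m.
Only numpy, scipy, OpenCV 4.12 (cv2) and the standard library are available. Lean on these libraries where they do the work, as an engineer would, in place of code of your own. Each camera call takes 0.05 s, during which the arm holds its last target. There are 200 camera calls.

### The job

Put the four tools lying on the bench back in the tool tray: screwdriver, ratchet, pliers and tape measure, each in the foam module whose cut-out has its shape, the right way round and lying fully down on the yellow pocket floor. Set each one in rather than dropping it, and leave the jar and the cardboard box where they stand.

Things in the scene. Friction and masses are not known exactly. Their poses are not given: they have to be found in the camera images.
- screwdriver: Screwdriver lying on the bench, 162 mm long: squarish black and grey handle, 28 x 28 mm, from x = -78 to 10 mm; steel shaft 6.6 mm thick, its axis 14 mm up, to the tip at x = 84 mm. Origin on the underside plane, below the handle 10 mm behind its front end; x to the tip, z up. 110 g; grip across y from the origin to 30 mm behind it.
- ratchet: Ratchet lying on the bench, 161 mm long: black sleeve 18 mm wide from x = -82 to 15 mm (underside 1 mm up, top 19 mm), then a 20 mm collar, thin steel neck, round steel head 36 mm in diameter, 20 mm high, centred at x = 61 mm, its square drive upward to 30 mm. Origin on the underside plane below the sleeve; x to the head, z up. 240 g; grip across y near the origin.
- pliers: Pliers lying closed (rigid), 146 mm long, 14 mm thick: steel box joint 30 mm long, 28 mm wide at the origin; jaws narrowing to the nose at x = 62 mm; two black handles back to x = -84 mm, 54 mm wide over both. Origin on the underside below the joint's centre; x to the nose, z up. 190 g; grip across y on the joint.
- tape_measure: Tape measure standing upright: black case with round metal side discs, 74 mm long (x), 38 mm wide (y), 62 mm high. Origin at the centre of its underside; x to the end with the steel hook, z up. 300 g; grip across y.
- screwdriver_module: Screwdriver's module: slot 44 mm wide at the -x end (handle), 21 mm at +x (shaft). Fixed black foam, yellow floor, 196 (x) x 88 (y) mm. Origin: centre of its underside. Pocket floor 10 mm up, foam top 20 mm. A 50 mm dark grey finger channel, as deep, crosses it along y at x = 0. Tool home: its origin over this origin, underside on the pocket floor, x along x, 8 mm play.
- ratchet_module: Ratchet's module: slot 34 mm wide at the -x end, round pocket 54 mm wide at +x (head). Fixed black foam, yellow floor, 196 (x) x 88 (y) mm. Origin: centre of its underside. Pocket floor 10 mm up, foam top 20 mm. A 50 mm dark grey finger channel, as deep, crosses it along y at x = 0. Tool home: its origin over this origin, underside on the pocket floor, x along x, 8 mm play.
- pliers_module: Pliers' module: slot 72 mm wide at the -x end (handles), tapering 43 to 29 mm at +x. Fixed black foam, yellow floor, 196 (x) x 88 (y) mm. Origin: centre of its underside. Pocket floor 10 mm up, foam top 20 mm. A 50 mm dark grey finger channel, as deep, crosses it along y at x = 0. Tool home: its origin over this origin, underside on the pocket floor, x along x, 8 mm play.
- tape_module: Tape measure's module: short pocket 88 x 54 mm, solid foam ends. Fixed black foam, yellow floor, 196 (x) x 88 (y) mm. Origin: centre of its underside. Pocket floor 10 mm up, foam top 20 mm. A 50 mm dark grey finger channel, as deep, crosses it along y at x = 0. Tool home: its origin over this origin, underside on the pocket floor, upright, hook to +x or -x, 8 mm play.
- screw_jar: Bystander: amber glass jar with a steel lid, 60 mm in diameter, 72 mm high, loose on the bench beyond the tools. Origin at the centre of its underside.
- nail_box: Bystander: small closed cardboard box 58 x 92 x 40 mm, loose on the bench beyond the tray. Origin at the centre of its underside.
Things that resemble listed ones, but are neither listed nor needed, are in the scene too. Of the things shaped like the pliers, the steel one is meant.

How it is judged:
By the outcome, as a careful person would: the job done as asked, in the order asked, and still so for the second after the job is handed in, with the robot touching nothing.
It also fails if it takes over 120 s, if anything falls off the work surface, if the arm or the gripper's body presses on something with over 40 N, if the wrist force passes 120 N, or if a joint passes its speed limit or range.

## Working session

There is one attempt and no reset: what is moved stays moved. The work goes in short steps, Python scripts to look and compute and a tool call to move; the robot and the scene stay as the last step left them, time stands still between calls to the robot, and variables do not carry over. Pictures are saved under pics/ and viewed, about 12 in all and at most 16, crops included, and the job is handed in when it is done.

Besides the shell and the picture viewer there is one more tool, called after "Emit:" in YAML: its name, and indented under it one key for each argument. drive_tool: Moves the arm, as the interface text tells. Its arguments: {"type":"object","properties":{"moves":{"type":"array"},"grip_force":{"type":"number"}},"required":["moves"]}

```bash
mkdir -p pics; ls; cat > h.py <<'E'
import numpy as np, cv2
from station import get_state, grab_frame, tcp_to_grasp
from scipy.spatial.transform import Rotation as Ro
def cam(f):
    F=f["img"].shape[0]/2/np.tan(np.radians(f["fovy"])/2)
    return F,cv2.Rodrigues(np.array(f["rvec"],float))[0],np.array(f["tvec"],float).ravel()
def rays(f,uv):
    F,R,t=cam(f); uv=np.atleast_2d(uv).astype(float)
    d=(uv-[f["cx"],f["cy"]])/F; s=d.copy()
    for _ in range(20): s=d/(1+f["k1"]*(s**2).sum(1,keepdims=True))
    return s
def toplane(f,uv,z):
    F,R,t=cam(f); s=rays(f,uv); d=np.c_[s,np.ones(len(s))]@R; o=-R.T@t
    return o+d*((z-o[2])/d[:,2])[:,None]
def cloud(f):
    h,w=f["range_z"].shape; v,u=np.mgrid[:h,:w]
    s=rays(f,np.c_[u.ravel(),v.ravel()]); F,R,t=cam(f)
    P=(np.c_[s,np.ones(len(s))]*f["range_z"].reshape(-1,1)-t)@R
    P[f["range_z"].ravel()==0]=np.nan
    return P.reshape(h,w,3)
def proj(f,P):
    F,R,t=cam(f); c=np.atleast_2d(P)@R.T+t; s=c[:,:2]/c[:,2:]
    return s*(1+f["k1"]*(s**2).sum(1,keepdims=True))*F+[f["cx"],f["cy"]]
def save(n,img,k=1): cv2.imwrite(f"pics/{n}.png",cv2.resize(img[...,::-1],None,fx=k,fy=k,interpolation=cv2.INTER_CUBIC))
E
python3 - <<'E'
from h import *
print(tcp_to_grasp,get_state())
for n in("top","side"):
    f=grab_frame(n); save(n+"0",f["img"],1.5); F,R,t=cam(f); print(n,F,f["cx"],f["cy"],f["k1"],-R.T@t,R[2])
    np.savez(n+"0.npz",**f)
E
```

```text
pics
0.1593 {'t': 0.0, 'q': array([ 1.56410456e+00,  3.59423244e-01,  1.10439555e-02, -3.39536526e-04,
       -1.22410312e+00, -2.88110566e-01]), 'qd': array([-0.00125463, -0.00111406,  0.00050582, -0.00044314,  0.00070825,
       -0.00170487]), 'joint_efforts': array([-5.86117621e-04, -5.82714844e+01,  2.93061876e+01,  6.99756280e+00,
        7.03525831e-03, -1.66162267e-04]), 'eef_pos': array([0.19606135, 0.64569679, 0.40369434]), 'ee_rot': array([-3.14141955e+00, -1.70728356e-03, -1.86571444e+00]), 'force': array([ 0.69713854,  0.49240683, -0.19133036]), 'moment': array([-0.02963544, -0.08358894,  0.02188503]), 'width': 0.08735740432404036}
top 389.0457397415731 256.56104538180847 191.32514792670432 -0.10693925539099709 [ 0.46446859 -0.07710966  1.07239103] [ 0.03685881  0.02847704 -0.99891465]
side 452.5992483196903 253.54300095519346 183.73584096421556 -0.06403963745956628 [0.32962903 0.6696617  0.96311444] [ 0.14079769 -0.61494298 -0.77590022]
```

View pics/top0.png

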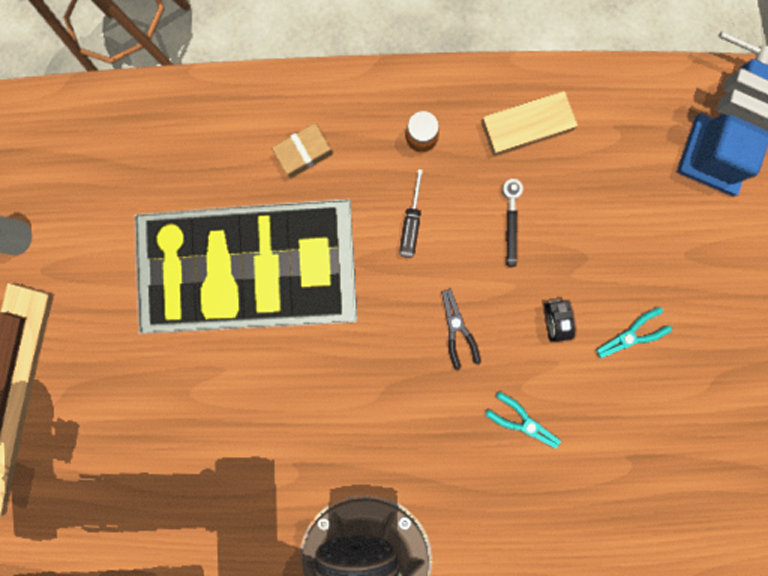

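View pics/side0.png

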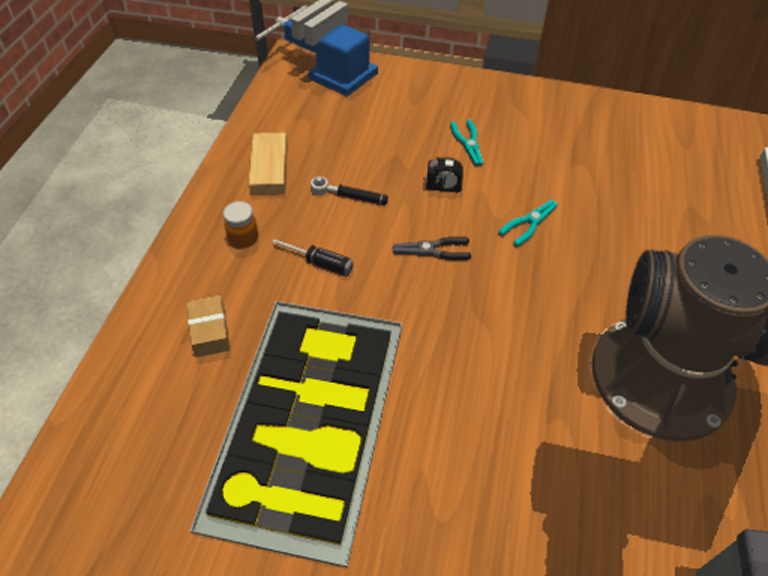

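The top view shows, in 1.5x pixels, the screwdriver at (411,215), the ratchet at (512,222), the tape at (560,320) and three plier-shaped things. Those are a dark steel pair at (460,328) and two teal pairs at (633,333) and (524,420). The tray has the ratchet, pliers, screwdriver and tape pockets from left to right, with the narrow ends up.

```bash
python3 - <<'E'
from h import *
f=dict(np.load("top0.npz")); P=cloud(f); img=f["img"]; hsv=cv2.cvtColor(img,cv2.COLOR_RGB2HSV)
bench=P[100:240,240:280][...,2]; print("bench z",np.nanmedian(P[240:330,150:260,2]), np.nanmedian(P[200:220,420:440,2]))
m=((hsv[...,0]>24)&(hsv[...,0]<36)&(hsv[...,1]>180)&(hsv[...,2]>170)).astype(np.uint8)
m[:,260:]=0; m[:120]=0; m[230:]=0
n,l,st,ce=cv2.connectedComponentsWithStats(m)
for i in range(1,n):
    if st[i,4]<200: continue
    z=np.nanmedian(P[l==i][:,2])
    c=max(cv2.findContours((l==i).astype(np.uint8),0,1)[0],key=cv2.contourArea)[:,0]
    W=toplane(f,c,z)[:,:2]; r=cv2.minAreaRect((W*1000).astype(np.float32))
    print("yellow",st[i],"z",z.round(4),"cen",toplane(f,ce[i],z)[0].round(4),"rect",np.round(r[0],1),np.round(r[1],1),round(r[2],1))
# objects above bench
hm=(P[...,2]>0.008)&(P[...,2]<0.12)
hm[330:]=0
n,l,st,ce=cv2.connectedComponentsWithStats(cv2.morphologyEx(hm.astype(np.uint8),cv2.MORPH_OPEN,np.ones((2,2))))
for i in range(1,n):
    if st[i,4]<60: continue
    Q=P[l==i]; r=cv2.minAreaRect((Q[:,:2]*1000).astype(np.float32))
    print("obj",st[i],"zmax",np.nanpercentile(Q[:,2],[50,98]).round(4),"rect",np.round(r[0],1),np.round(r[1],1),round(r[2],1))
x=img[100:300,250:450]; save("crop1",x,3)
fs=dict(np.load("side0.npz"))
x=fs["img"][70:200,170:390]; save("crop2",x,3.5)
E
```

```text
bench z -5.669682654142529e-05 0.000830188574970161
obj [480  22  32  32 332] zmax [0.0856 0.1469] rect [1068.9 -961. ] [ 35.2 742.5] 39.1
obj [ 322   62   63   43 1572] zmax [0.0315 0.0355] rect [ 800.3 -325.2] [ 71.3 174.5] 19.3
obj [ 454   66   58   66 2356] zmax [0.0939 0.1139] rect [ 728.3 -697.2] [119. 158.] 50.1
obj [272  75  22  27 474] zmax [0.0702 0.0753] rect [ 781.7 -130.8] [34.5 75.5] 37.3
obj [183  83  39  36 762] zmax [0.0396 0.0435] rect [761.3  98.7] [62.3 92.9] 28.9
obj [267 114  15  59 390] zmax [0.026  0.0319] rect [ 636.7 -106.1] [ 24.4 164.3] 74.1
obj [336 120  13  59 424] zmax [0.0181 0.0288] rect [ 614.6 -280.1] [ 37.3 156.2] 84.2
obj [  98  139  131   78 8163] zmax [0.0168 0.0234] rect [519.6 199.2] [189.  366.6] 12.5
obj [  0 145  20  26 441] zmax [0.0469 0.0927] rect [606.1 673. ] [43.2 82.7] 49.9
obj [   0  190   36  141 2755] zmax [0.0205 0.0422] rect [nan nan] [0. 0.] 0.0
obj [296 194  26  54 465] zmax [0.0121 0.0169] rect [ 423.4 -186.1] [146.8  46.4] 10.4
obj [364 201  21  28 486] zmax [0.0555 0.064 ] rect [ 433.7 -367.5] [76.4 58.5] 8.0
obj [399 206  50  34 445] zmax [0.0121 0.0172] rect [ 401.8 -502.9] [ 56.4 149.8] 25.1
obj [325 262  50  38 466] zmax [0.0124 0.0175] rect [ 239.8 -293.5] [152.5  48.8] 50.6
```

View pics/crop1.png

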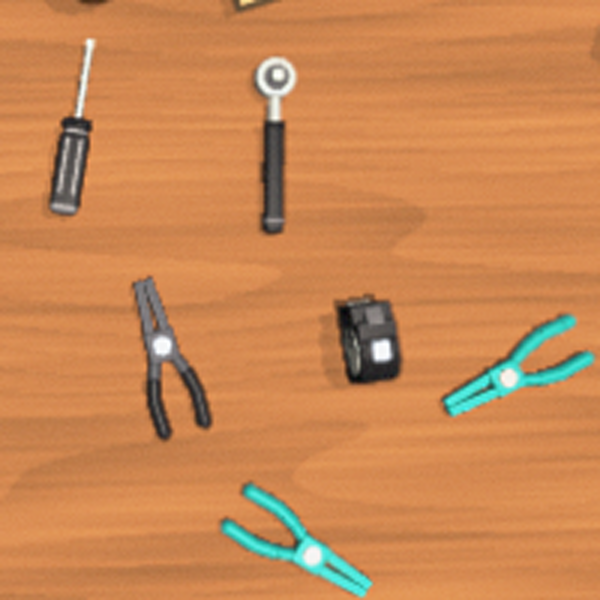

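View pics/crop2.png

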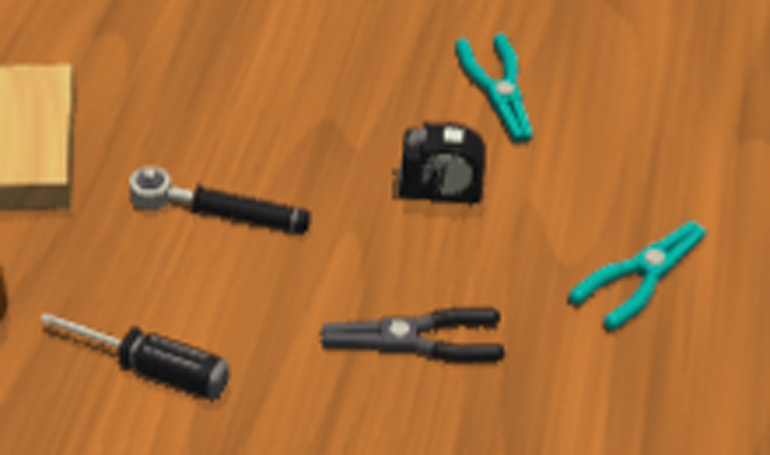

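The crops confirm the steel pliers (dark jaws, black handles) at crop1 (165,350), which is (305,217) in the raw picture. The two teal pairs are decoys. The yellow mask came back empty, so I'll fix that and measure tool axes by colour.

```bash
python3 - <<'E'
from h import *
f=dict(np.load("top0.npz")); P=cloud(f); img=f["img"]; hsv=cv2.cvtColor(img,cv2.COLOR_RGB2HSV)
fs=dict(np.load("side0.npz")); Ps=cloud(fs); hs=cv2.cvtColor(fs["img"],cv2.COLOR_RGB2HSV)
print(img[190,176],hsv[190,176])
for nm,ff,h,PP in(("top",f,hsv,P),("side",fs,hs,Ps)):
  m=((h[...,0]>24)&(h[...,0]<36)&(h[...,1]>170)&(h[...,2]>150)).astype(np.uint8)
  n,l,st,ce=cv2.connectedComponentsWithStats(m)
  for i in range(1,n):
    if st[i,4]<150: continue
    z=np.nanmedian(PP[l==i][:,2])
    c=max(cv2.findContours((l==i).astype(np.uint8),0,1)[0],key=cv2.contourArea)[:,0]
    W=toplane(ff,c,z)[:,:2]; r=cv2.minAreaRect((W*1000).astype(np.float32))
    print(nm,st[i],"z",z.round(4),"rect",np.round(r[0],1),np.round(r[1],1),round(r[2],1))
# grey rim of tray outer
q=P[139:217,98:229]; print("z tray pct",np.nanpercentile(q[...,2],[5,25,50,75,95]).round(4))
m=((hsv[...,1]<90)|(hsv[...,2]<75)).astype(np.uint8)
for nm,(x,y,w,hh),z in(("sd",(262,108,24,70),.014),("ra",(328,114,24,70),.012),("pl",(290,188,36,64),.010),("tape",(358,194,32,40),.062)):
    mm=np.zeros_like(m); mm[y:y+hh,x:x+w]=m[y:y+hh,x:x+w]
    n,l,st,ce=cv2.connectedComponentsWithStats(mm); i=1+np.argmax(st[1:,4])
    c=max(cv2.findContours((l==i).astype(np.uint8),0,1)[0],key=cv2.contourArea)[:,0]
    W=toplane(f,c,z)[:,:2]*1000; r=cv2.minAreaRect(W.astype(np.float32))
    print(nm,st[i],np.round(r[0],1),np.round(r[1],1),round(r[2],1))
    if nm!="tape":
        A=np.argwhere(l==i)[:,::-1]; X=toplane(f,A,z)[:,:2]*1000
        mu=X.mean(0); d=np.linalg.svd(X-mu,full_matrices=0)[2][0]; d*=np.sign(d[0]); s=(X-mu)@d; nn=np.array([-d[1],d[0]])
        print("  pca",np.degrees(np.arctan2(d[1],d[0])).round(2),"ends",(mu+s.min()*d).round(1),(mu+s.max()*d).round(1))
        for a in np.linspace(s.min(),s.max(),9)[:-1]:
            k=(s>=a)&(s<a+(s.max()-s.min())/8); e=(X[k]-mu)@nn; print("   ",round(a-s.min()),k.sum(),e.min().round(1),e.max().round(1))
E
```

```text
[243 245  95] [ 30 156 245]
top [105 149  17  64 718] z 0.01 rect [543.5 355.9] [ 47.  177.7] 89.9
top [134 153  22  60 432] z 0.0103 rect [535.  270.2] [162.9  59.1] 3.6
side [200 219  37  22 588] z 0.009 rect [554.5  79.4] [85.7 53.8] 2.2
side [172 251  74  23 843] z 0.0088 rect [554.2 169.5] [176.7  43.9] 2.2
side [ 168  284   72   31 1454] z 0.0083 rect [537.4 257.2] [160.8  68. ] 1.8
side [ 148  315   81   32 1237] z 0.0086 rect [544.  343.4] [176.8  50.9] 6.3
z tray pct [0.0012 0.0092 0.0126 0.0196 0.0223]
sd [267 113  15  59 355] [ 638.7 -100.8] [ 24.7 161.7] 79.2
  pca -10.43 ends [559.2 -86. ] [ 718.3 -115.2]
    0 66 -12.2 12.1
    20 67 -12.3 12.4
    40 67 -12.4 12.3
    61 65 -11.2 12.2
    81 33 -10.8 11.7
    101 19 -3.4 3.8
    121 18 -3.5 2.8
    142 20 -3.7 3.1
ra [335 119  14  59 414] [ 617.5 -282.3] [ 35.9 160.4] 87.9
  pca -3.21 ends [ 537.4 -275.9] [ 697.8 -284.8]
    0 45 -10.3 6.3
    20 42 -7.3 6.8
    40 42 -6.9 7.2
    60 48 -6.4 7.7
    80 42 -6.0 8.1
    100 35 -5.6 5.8
    120 73 -18.7 17.2
    141 86 -18.7 17.4
pl [295 193  25  53 426] [ 427.4 -174.6] [141.3  50.1] 14.6
  pca 14.37 ends [ 358.9 -192.4] [ 495.9 -157.4]
    0 54 -24.3 24.4
    18 53 -24.9 25.2
    35 53 -23.8 24.5
    53 59 -18.5 19.3
    71 66 -13.9 13.4
    88 52 -13.5 12.3
    106 45 -10.8 10.2
    124 43 -9.3 9.1
tape [363 200  20  28 464] [ 438.3 -349.5] [70.4 47.1] 7.9
```

```bash
cat >> h.py <<'E'
def plan(x,y,z,psi):
    "grasp point target (m), psi deg of tool x -> shift mm in tool axes, az deg"
    s=get_state(); R=Ro.from_euler("xyz",s["ee_rot"]).as_matrix()
    Rt=Ro.from_euler("xyz",[np.pi,0,np.radians(psi)]).as_matrix()
    T=np.array([x,y,z+tcp_to_grasp]); d=R.T@(T-s["eef_pos"])*1000
    rv=np.degrees(Ro.from_matrix(R.T@Rt).as_rotvec())
    print("t",round(s["t"],2),"shift",d.round(1),"rv",rv.round(2),"F",s["force"].round(1),"w",round(s["width"],4))
E
python3 - <<'E'
from h import *
f=dict(np.load("top0.npz")); P=cloud(f); img=f["img"]; hsv=cv2.cvtColor(img,cv2.COLOR_RGB2HSV)
m=((hsv[...,0]>24)&(hsv[...,0]<36)&(hsv[...,1]>120)&(hsv[...,2]>150)).astype(np.uint8); m[:,235:]=0
n,l,st,ce=cv2.connectedComponentsWithStats(m)
for i in range(1,n):
    if st[i,4]<150: continue
    c=max(cv2.findContours((l==i).astype(np.uint8),0,1)[0],key=cv2.contourArea)[:,0]
    for z in(.0095,):
        W=toplane(f,c,z)[:,:2]; r=cv2.minAreaRect((W*1000).astype(np.float32))
        print("top",st[i],"z",np.nanmedian(P[l==i][:,2]).round(4),"rect",np.round(r[0],1),np.round(r[1],1),round(r[2],1))
Q=P[190:240,355:395].reshape(-1,3); Q=Q[Q[:,2]>.05]; r=cv2.minAreaRect((Q[:,:2]*1000).astype(np.float32)); print("tape top",r,Q[:,2].max())
print("pin",toplane(f,[[304,215]],.014))
plan(.636,-.100,.12,-100.4)
E
```

```text
top [169 144  18  64 820] z 0.0103 rect [552.8 172.4] [176.6  45.5] 1.3
top [105 149  17  64 743] z 0.0101 rect [543.5 356.1] [ 47.1 177.7] 89.9
top [ 134  153   25   60 1079] z 0.0101 rect [535.6 260.7] [ 68.6 164.5] 89.3
top [199 158  21  33 621] z 0.01 rect [553.5  81.6] [87.9 55.6] 2.8
tape top ((437.7530212402344, -356.9462890625), (63.527584075927734, 38.199275970458984), 7.667400360107422) 0.06543345688724983
pin [[ 0.43631631 -0.1742662   0.014     ]]
t 0.1 shift [ 585.5 -637.7  125.5] rv [-0.   -0.09 -6.5 ] F [ 0.1 -0.1 -0.9] w 0.0871
```

Emit:
drive_tool:
  moves:
    - [585,-638,100,0,0,-6.5,-1]
    - [585,-638,100,0,0,-6.5,-1]
    - [585,-638,100,0,0,-6.5,-1]
    - [585,-638,100,0,0,-6.5,-1]
    - [585,-638,100,0,0,-6.5,-1]
    - [585,-638,100,0,0,-6.5,-1]
    - [585,-638,100,0,0,-6.5,-1]
    - [585,-638,100,0,0,-6.5,-1]
    - [585,-638,100,0,0,-6.5,-1]
    - [585,-638,100,0,0,-6.5,-1]
    - [585,-638,100,0,0,-6.5,-1]
    - [585,-638,100,0,0,-6.5,-1]

```text
t: 1.6
eef_pos: [0.576, 0.0026, 0.3183]
ee_rot: [3.142, 0.0, -1.752]
force: [1.2, 1.2, 0.0]
width: 0.0876
```

```bash
python3 -c "
from h import *
plan(.636-.010,-.098,.12,-100.4)"
```

```text
t 1.6 shift [ 90.  -67.3  39. ] rv [0.   0.   0.02] F [1.2 1.2 0. ] w 0.0876
```

Emit:
drive_tool:
  moves:
    - [90,-67,39,0,0,0,-1]
    - [90,-67,39,0,0,0,-1]
    - [90,-67,39,0,0,0,-1]
    - [90,-67,39,0,0,0,-1]
    - [90,-67,39,0,0,0,-1]

```text
t: 2.22
eef_pos: [0.6248, -0.0952, 0.2802]
ee_rot: [-3.141, 0.0, -1.751]
force: [-0.7, 0.9, 0.4]
width: 0.0877
```

```bash
python3 - <<'E'
from h import *
plan(.626,-.098,.022,-100.4)
f=grab_frame("side"); s=get_state(); g=s["eef_pos"]-[0,0,tcp_to_grasp]
img=f["img"].copy()
a=np.radians(-10.4); d=np.array([np.cos(a),np.sin(a),0])
for p in [np.array([.6359,-.1001,.028])+k*d for k in(-.078,-.01,.01)]:
    cv2.circle(img,tuple(proj(f,p)[0].round().astype(int)),1,(255,0,0),-1)
c=proj(f,[.626,-.098,.03])[0].astype(int); save("s1",img[max(c[1]-80,0):c[1]+60,max(c[0]-90,0):c[0]+90],4)
E
```

```text
t 2.23 shift [ 2.6 -1.6 98.9] rv [-0.04  0.01  0.08] F [-0.7  0.9  0.4] w 0.0877
```

View pics/s1.png

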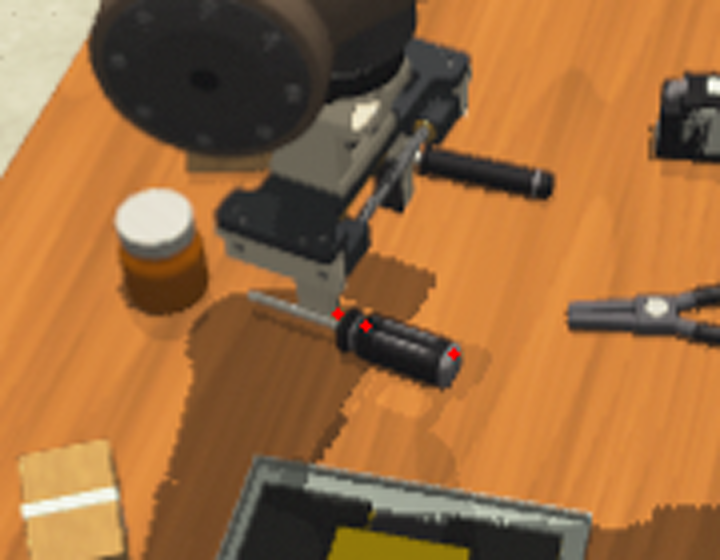

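The marks sit on the handle top (338–455, 313–353), within about 3 mm, so I'm descending and gripping.

Emit:
drive_tool:
  moves:
    - [2,-1,40,0,0,0,-1]
    - [2,-1,75,0,0,0,-1]
    - [2,-1,99,0,0,0,-1]
    - [2,-1,99,0,0,0,-1]
    - [2,-1,99,0,0,0,-1]
    - [2,-1,99,0,0,0,1]
    - [2,-1,99,0,0,0,1]
    - [2,-1,99,0,0,0,1]
    - [2,-1,99,0,0,0,1]
    - [2,-1,99,0,0,0,1]
    - [2,-1,99,0,0,0,1]
    - [2,-1,99,0,0,0,1]
  grip_force: 30

```text
t: 3.78
eef_pos: [0.6255, -0.0983, 0.1805]
ee_rot: [3.141, -0.0, -1.752]
force: [0.4, 0.1, -0.1]
width: 0.028
```

Emit:
drive_tool:
  moves:
    - [0,0,0,0,0,0,1]
    - [0,0,-30,0,0,0,1]
    - [0,0,-60,0,0,0,1]
    - [0,0,-100,0,0,0,1]
    - [0,0,-100,0,0,0,1]

```text
t: 4.4
eef_pos: [0.6267, -0.0982, 0.2841]
ee_rot: [-3.136, 0.001, -1.752]
force: [-0.2, -0.4, -1.8]
width: 0.0274
```

```bash
python3 -c "
from h import *
plan(.5405,.1707,.12,-88)"
```

```text
t 4.4 shift [-249.   133.1    4.4] rv [ -0.35   0.04 -12.36] F [-0.2 -0.4 -1.8] w 0.0274
```

Emit:
drive_tool:
  moves:
    - [-60,33,0,0,0,-4,1]
    - [-120,66,0,0,0,-8,1]
    - [-185,100,0,0,0,-12.4,1]
    - [-249,133,0,0,0,-12.4,1]
    - [-249,133,0,0,0,-12.4,1]
    - [-249,133,0,0,0,-12.4,1]
    - [-249,133,0,0,0,-12.4,1]
    - [-249,133,0,0,0,-12.4,1]

```text
t: 5.4
eef_pos: [0.5398, 0.1697, 0.2802]
ee_rot: [3.141, -0.0, -1.537]
force: [-0.1, -0.6, -1.8]
width: 0.0275
```

```bash
python3 - <<'E'
from h import *
plan(.5405,.1707,.0315,-88)
f=grab_frame("side"); save("s2",f["img"][150:384,80:300],2.5)
hs=cv2.cvtColor(f["img"],cv2.COLOR_RGB2HSV); P=cloud(f)
m=((hs[...,0]>24)&(hs[...,0]<36)&(hs[...,1]>170)&(hs[...,2]>110)).astype(np.uint8)
E
```

```text
t 5.4 shift [-1.  -0.8 89.4] rv [ 0.04 -0.02 -0.06] F [-0.1 -0.6 -1.8] w 0.0275
```

View pics/s2.png

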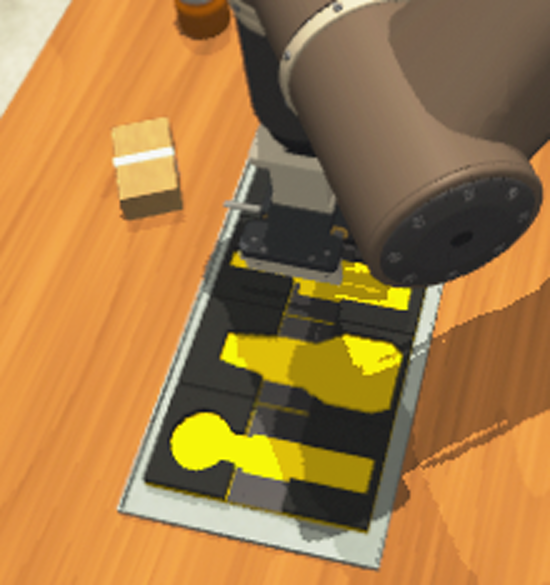

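The held shaft tip is at (228,205) over the screwdriver slot, and the arm hides the rest. I'm descending to just above foam level first, with a force check.

Emit:
drive_tool:
  moves:
    - [-1,-1,30,0,0,0,1]
    - [-1,-1,60,0,0,0,1]
    - [-1,-1,70,0,0,0,1]
    - [-1,-1,77,0,0,0,1]
    - [-1,-1,77,0,0,0,1]
    - [-1,-1,77,0,0,0,1]

```text
t: 6.2
eef_pos: [0.541, 0.1719, 0.2045]
ee_rot: [-3.14, 0.001, -1.536]
force: [0.3, 0.6, -1.1]
width: 0.0278
```

```bash
python3 - <<'E'
from h import *
plan(.5405,.1707,.0315,-88)
f=grab_frame("side"); a=f["img"][200:290,150:270]
g=grab_frame("top"); b=g["img"][110:240,150:230]
A=cv2.resize(a,None,fx=3.5,fy=3.5,interpolation=2); B=cv2.resize(b,None,fx=315/130*1,fy=315/130,interpolation=2)
save("s3",np.hstack([A,B[:315]]),1.3)
E
```

```text
t 6.2 shift [ 1.2  0.6 13.7] rv [-0.08  0.04  0.02] F [ 0.3  0.6 -1.1] w 0.0278
```

View pics/s3.png

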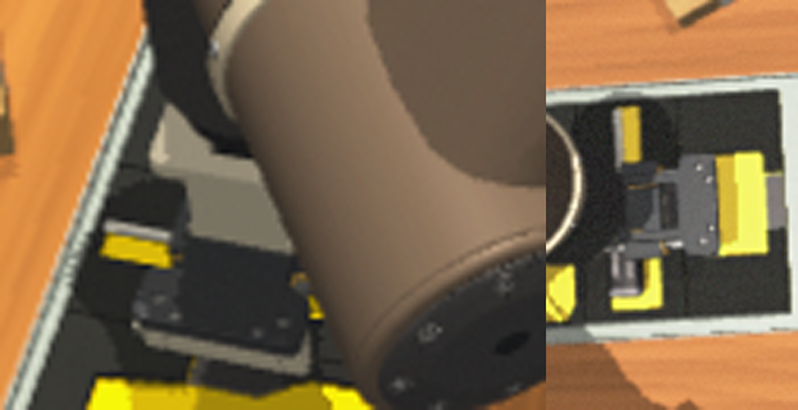

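```bash
python3 - <<'E'
from h import *
f=dict(np.load("side0.npz")); g=dict(np.load("top0.npz"))
k=1.3*315/130
T=lambda x,y:[150+(x-546)/k,110+y/k]
S=lambda x,y:[150+x/4.55,200+y/4.55]
for n,ff,p,z in(("top shaft",g,T(624,135),.041),("top slot -y edge",g,T(643,135),.02),("top slot tip end",g,T(630,107),.01),("top shaft tip",g,T(624,108),.038),("top butt",g,T(632,292),.03),("top slot end",g,T(636,310),.02),
 ("side shaft",f,S(138,228),.041),("side slot +y edge",f,S(135,262),.02)):
    print(n,toplane(ff,[p],z)[0].round(4))
E
```

```text
top shaft [0.6113 0.1706 0.041 ]
top slot -y edge [0.6138 0.1588 0.02  ]
top slot tip end [0.6405 0.1724 0.01  ]
top shaft tip [0.6351 0.1711 0.038 ]
top butt [0.477  0.1679 0.03  ]
top slot end [0.4615 0.167  0.02  ]
side shaft [0.6163 0.176  0.041 ]
side slot +y edge [0.6175 0.1846 0.02  ]
```

The shaft lies within about 2 mm of the slot's centreline, and it should move about 4 mm toward the handle. I'm correcting and setting it down.

Emit:
drive_tool:
  moves:
    - [1,4,3,0,0,0,1]
    - [1,4,6,0,0,0,1]
    - [1,4,9,0,0,0,1]
    - [1,4,12,0,0,0,1]
    - [1,4,13,0,0,0,1]
    - [1,4,13.5,0,0,0,1]
    - [1,4,13.5,0,0,0,1]

```text
t: 7.18
eef_pos: [0.537, 0.1707, 0.1905]
ee_rot: [-3.141, 0.0, -1.535]
force: [1.4, -0.1, 2.8]
width: 0.0281
```

Contact shows as Fz going from -1.1 to +2.8 N at the expected height. I'm releasing with a part opening, then rising.

Emit:
drive_tool:
  moves:
    - [0,0,0,0,0,0,-0.3]
    - [0,0,0,0,0,0,-0.3]
    - [0,0,0,0,0,0,-0.3]
    - [0,0,-10,0,0,0,-0.3]
    - [0,0,-30,0,0,0,-0.3]
    - [0,0,-60,0,0,0,-0.6]
    - [0,0,-110,0,0,0,-1]
    - [0,0,-110,0,0,0,-1]

```text
t: 8.18
eef_pos: [0.5371, 0.1708, 0.304]
ee_rot: [-3.137, 0.003, -1.535]
force: [0.4, 0.7, 0.1]
width: 0.0815
```

```bash
python3 -c "
from h import *
plan(.619,-.2795,.12,-92.1)"
```

```text
t 8.18 shift [453.  -65.8  23.7] rv [-0.26  0.17  4.13] F [0.4 0.7 0.1] w 0.0815
```

Emit:
drive_tool:
  moves:
    - [453,-66,20,0,0,4,-1]
    - [453,-66,20,0,0,4,-1]
    - [453,-66,20,0,0,4,-1]
    - [453,-66,20,0,0,4,-1]
    - [453,-66,20,0,0,4,-1]
    - [453,-66,20,0,0,4,-1]
    - [453,-66,20,0,0,4,-1]
    - [453,-66,20,0,0,4,-1]
    - [453,-66,20,0,0,4,-1]
    - [453,-66,20,0,0,4,-1]
    - [453,-66,20,0,0,4,-1]
    - [453,-66,20,0,0,4,-1]

```text
t: 9.68
eef_pos: [0.6186, -0.2787, 0.2805]
ee_rot: [-3.141, 0.0, -1.604]
force: [-0.2, 0.7, -0.5]
width: 0.0873
```

```bash
python3 - <<'E'
from h import *
plan(.619,-.2795,.022,-92.1)
f=grab_frame("side"); g=grab_frame("top")
np.savez("s4.npz",**f); np.savez("t4.npz",**g)
A=cv2.resize(f["img"][195:375,120:275],(465,540),interpolation=2); B=cv2.resize(g["img"][130:230,160:230],(320,540),interpolation=2)
save("s4",np.hstack([A,B]))
P=cloud(g); print("sd z profile", [np.nanmedian(P[r,172:182,2]).round(4) for r in range(146,210,6)])
E
```

```text
t 9.68 shift [ 0.8 -0.3 99.2] rv [-0.02  0.    0.19] F [-0.2  0.7 -0.5] w 0.0873
sd z profile [np.float64(0.0111), np.float64(0.0177), np.float64(0.0184), np.float64(0.0151), np.float64(0.0117), np.float64(0.0365), np.float64(0.0367), np.float64(0.0375), np.float64(0.0377), np.float64(0.0363), np.float64(0.0097)]
```

View pics/s4.png

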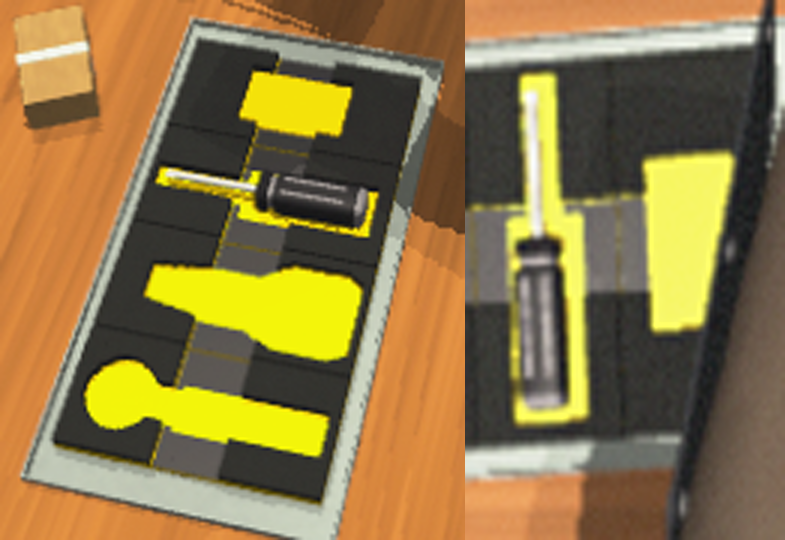

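The screwdriver lies down in its slot (tip at (165,175) on the left, handle top at 37.5 mm against 38 expected), with yellow showing all round. Next is the ratchet.

Emit:
drive_tool:
  moves:
    - [1,0,40,0,0,0,-1]
    - [1,0,75,0,0,0,-1]
    - [1,0,99.5,0,0,0,-1]
    - [1,0,99.5,0,0,0,-1]
    - [1,0,99.5,0,0,0,-1]
    - [1,0,99.5,0,0,0,1]
    - [1,0,99.5,0,0,0,1]
    - [1,0,99.5,0,0,0,1]
    - [1,0,99.5,0,0,0,1]
    - [1,0,99.5,0,0,0,1]
    - [1,0,99.5,0,0,0,1]
    - [1,0,99.5,0,0,0,1]
  grip_force: 50

```text
t: 11.28
eef_pos: [0.6185, -0.2809, 0.1806]
ee_rot: [3.142, 0.0, -1.606]
force: [-0.6, -0.2, -0.4]
width: 0.0233
```

Emit:
drive_tool:
  moves:
    - [0,0,0,0,0,0,1]
    - [0,0,0,0,0,0,1]
    - [0,0,-30,0,0,0,1]
    - [0,0,-60,0,0,0,1]
    - [0,0,-100,0,0,0,1]
    - [0,0,-100,0,0,0,1]

```text
t: 12.02
eef_pos: [0.6195, -0.281, 0.2842]
ee_rot: [-3.136, -0.001, -1.605]
force: [0.5, -1.2, -1.4]
width: 0.0175
```

```bash
python3 - <<'E'
from h import *
for fn in("s4","t4"):
    f=dict(np.load(fn+".npz")); h=cv2.cvtColor(f["img"],cv2.COLOR_RGB2HSV)
    m=((h[...,0]>24)&(h[...,0]<36)&(h[...,1]>120)&(h[...,2]>110)).astype(np.uint8)
    m[:, (240 if fn=="t4" else 999):]=0
    n,l,st,ce=cv2.connectedComponentsWithStats(m)
    for i in range(1,n):
        if st[i,4]<250: continue
        c=max(cv2.findContours((l==i).astype(np.uint8),0,1)[0],key=cv2.contourArea)[:,0]
        W=toplane(f,c,.01)[:,:2]*1000; a=np.radians(2); d=np.array([np.cos(a),np.sin(a)]); nn=np.array([-d[1],d[0]])
        s=W@d; e=W@nn
        k=[(round(e[(s>=x)&(s<x+20)].min(),1),round(e[(s>=x)&(s<x+20)].max(),1)) for x in np.arange(s.min(),s.max()-15,20)]
        print(fn,st[i],s.min().round(1),s.max().round(1),k)
plan(.5453,.3485,.12,-88)
E
```

```text
s4 [200 219  37  22 606] 513.2 599.5 [(np.float64(33.9), np.float64(83.9)), (np.float64(33.6), np.float64(88.0)), (np.float64(33.5), np.float64(88.3)), (np.float64(33.2), np.float64(91.5))]
s4 [172 251  74  25 307] 471.2 647.7 [(np.float64(128.5), np.float64(168.5)), (np.float64(163.1), np.float64(168.8)), (np.float64(163.5), np.float64(168.6)), (np.float64(161.7), np.float64(173.1)), (np.float64(149.1), np.float64(174.0)), (np.float64(148.3), np.float64(195.6)), (np.float64(148.7), np.float64(156.1)), (np.float64(148.6), np.float64(156.5)), (np.float64(142.6), np.float64(156.4))]
s4 [ 168  283   73   33 1553] 463.7 626.7 [(np.float64(204.4), np.float64(274.0)), (np.float64(203.8), np.float64(274.0)), (np.float64(204.2), np.float64(274.1)), (np.float64(206.7), np.float64(271.9)), (np.float64(217.3), np.float64(263.8)), (np.float64(217.3), np.float64(264.4)), (np.float64(219.8), np.float64(258.4)), (np.float64(221.7), np.float64(255.7))]
s4 [ 148  315   82   32 1290] 465.3 643.9 [(np.float64(313.7), np.float64(344.3)), (np.float64(313.9), np.float64(344.5)), (np.float64(314.0), np.flo
[... 990 characters left out ...]
np.float64(361.1)), (np.float64(310.5), np.float64(357.7))]
t4 [ 133  153   27   60 1125] 461.5 627.0 [(np.float64(207.7), np.float64(279.3)), (np.float64(206.9), np.float64(278.9)), (np.float64(208.5), np.float64(280.1)), (np.float64(211.1), np.float64(277.1)), (np.float64(220.9), np.float64(264.6)), (np.float64(214.3), np.float64(265.9)), (np.float64(222.6), np.float64(265.8)), (np.float64(227.3), np.float64(259.2))]
t4 [199 158  20  34 527] 510.7 601.7 [(np.float64(54.1), np.float64(90.7)), (np.float64(50.2), np.float64(90.0)), (np.float64(43.6), np.float64(88.9)), (np.float64(37.1), np.float64(90.5))]
t 12.03 shift [-626.6   95.7    3.6] rv [-0.33 -0.08 -3.97] F [ 0.5 -1.2 -1.4] w 0.0175
```

Emit:
drive_tool:
  moves:
    - [-629,97,0,0,0,-4,1]
    - [-629,97,0,0,0,-4,1]
    - [-629,97,0,0,0,-4,1]
    - [-629,97,0,0,0,-4,1]
    - [-629,97,0,0,0,-4,1]
    - [-629,97,0,0,0,-4,1]
    - [-629,97,0,0,0,-4,1]
    - [-629,97,0,0,0,-4,1]
    - [-629,97,0,0,0,-4,1]
    - [-629,97,0,0,0,-4,1]
    - [-629,97,0,0,0,-4,1]
    - [-629,97,0,0,0,-4,1]

```text
t: 13.52
eef_pos: [0.5427, 0.3516, 0.2791]
ee_rot: [3.14, -0.002, -1.534]
force: [-0.0, -0.2, -2.3]
width: 0.0175
```

```bash
python3 -c "
from h import *
plan(.544,.351,.0315,-88)"
```

```text
t 13.53 shift [ 0.5 -1.5 88.3] rv [ 0.11 -0.09  0.08] F [-0.  -0.2 -2.3] w 0.0175
```

Emit:
drive_tool:
  moves:
    - [0.5,-1,30,0,0,0,1]
    - [0.5,-1,60,0,0,0,1]
    - [0.5,-1,70,0,0,0,1]
    - [0.5,-1,75,0,0,0,1]
    - [0.5,-1,75,0,0,0,1]
    - [0.5,-1,75,0,0,0,1]

```text
t: 14.28
eef_pos: [0.5447, 0.3508, 0.2067]
ee_rot: [-3.14, 0.001, -1.536]
force: [1.1, -0.7, -1.4]
width: 0.0174
```

```bash
python3 - <<'E'
from h import *
plan(.544,.351,.0313,-88)
f=grab_frame("side"); g=grab_frame("top")
A=cv2.resize(f["img"][290:375,130:245],(460,340),interpolation=2); B=cv2.resize(g["img"][135:225,90:140],(222,400),interpolation=2)[:340]
save("s5",np.hstack([A,B]))
E
```

```text
t 14.28 shift [-0.2  0.8 16.1] rv [-0.07  0.07  0.01] F [ 1.1 -0.7 -1.4] w 0.0174
```

View pics/s5.png

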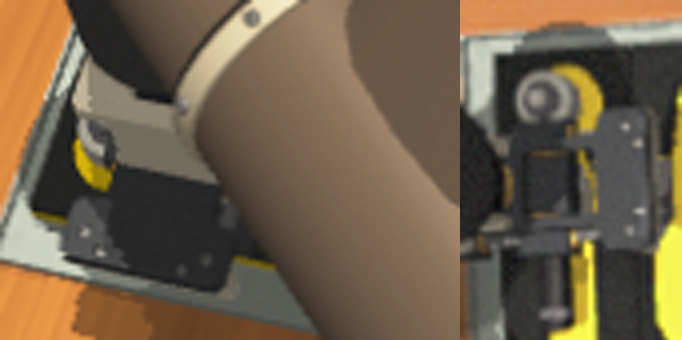

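```bash
python3 - <<'E'
from h import *
g=dict(np.load("top0.npz"))
T=lambda x,y:[90+(x-460)/4.44,135+y/4.44]
for n,p,z in(("head",T(547,98),.046),("head drive",T(542,98),.056),("butt",T(553,322),.036),("pocket top edge",T(575,64),.015),("pocket -y edge",T(605,98),.018),("pocket butt",T(575,340),.018)): print(n,toplane(g,[p],z)[0].round(4))
E
```

```text
head [0.6049 0.3507 0.046 ]
head drive [0.6036 0.3497 0.056 ]
butt [0.4675 0.3518 0.036 ]
pocket top edge [0.6302 0.3452 0.015 ]
pocket -y edge [0.6075 0.3244 0.018 ]
pocket butt [0.456 0.345 0.018]
```

The head and butt are centred in the pocket to within 2 mm, so I'm setting it down.

Emit:
drive_tool:
  moves:
    - [0,1,4,0,0,0,1]
    - [0,1,8,0,0,0,1]
    - [0,1,11,0,0,0,1]
    - [0,1,13,0,0,0,1]
    - [0,1,15,0,0,0,1]
    - [0,1,16,0,0,0,1]
    - [0,1,16,0,0,0,1]

```text
t: 15.25
eef_pos: [0.5434, 0.3506, 0.1905]
ee_rot: [-3.141, 0.0, -1.535]
force: [-3.2, -1.8, 4.9]
width: 0.0176
```

Emit:
drive_tool:
  moves:
    - [0,0,0,0,0,0,-0.2]
    - [0,0,0,0,0,0,-0.2]
    - [0,0,0,0,0,0,-0.2]
    - [0,0,-10,0,0,0,-0.2]
    - [0,0,-30,0,0,0,-0.2]
    - [0,0,-60,0,0,0,-0.6]
    - [0,0,-110,0,0,0,-1]
    - [0,0,-110,0,0,0,-1]

```text
t: 16.25
eef_pos: [0.5446, 0.3516, 0.3051]
ee_rot: [-3.135, 0.006, -1.535]
force: [-0.4, -0.6, -0.5]
width: 0.0773
```

```bash
python3 -c "
from h import *
plan(.437,-.173,.12,-75.5)"
```

```text
t 16.25 shift [520.5 126.5  22.1] rv [ -0.42   0.28 -12.44] F [-0.4 -0.6 -0.5] w 0.0773
```

Emit:
drive_tool:
  moves:
    - [520,126,20,0,0,-12.5,-1]
    - [520,126,20,0,0,-12.5,-1]
    - [520,126,20,0,0,-12.5,-1]
    - [520,126,20,0,0,-12.5,-1]
    - [520,126,20,0,0,-12.5,-1]
    - [520,126,20,0,0,-12.5,-1]
    - [520,126,20,0,0,-12.5,-1]
    - [520,126,20,0,0,-12.5,-1]
    - [520,126,20,0,0,-12.5,-1]
    - [520,126,20,0,0,-12.5,-1]
    - [520,126,20,0,0,-12.5,-1]
    - [520,126,20,0,0,-12.5,-1]

```text
t: 17.75
eef_pos: [0.436, -0.1728, 0.2797]
ee_rot: [-3.141, -0.0, -1.316]
force: [0.0, 0.1, -0.4]
width: 0.0877
```

```bash
python3 - <<'E'
from h import *
plan(.437,-.173,.0215,-75.5)
f=grab_frame("side"); g=grab_frame("top")
A=cv2.resize(f["img"][130:375,120:340],(485,540),interpolation=2); B=cv2.resize(g["img"][135:225,90:145],(300,540),interpolation=2)
save("s6",np.hstack([A,B]))
P=cloud(g); u=proj(g,[[.605,.351,.03],[.57,.351,.03],[.545,.351,.03],[.51,.35,.03],[.48,.35,.03]]).round().astype(int)
for a,b in u: print(np.nanpercentile(P[b-2:b+3,a-4:a+5,2],[50,95]).round(4))
E
```

```text
t 17.75 shift [ 0.5 -0.9 98.9] rv [-0.02 -0.    0.08] F [ 0.   0.1 -0.4] w 0.0877
[0.0336 0.0432]
[0.0182 0.0277]
[0.0269 0.0309]
[0.0266 0.0305]
[0.0266 0.0303]
```

View pics/s6.png

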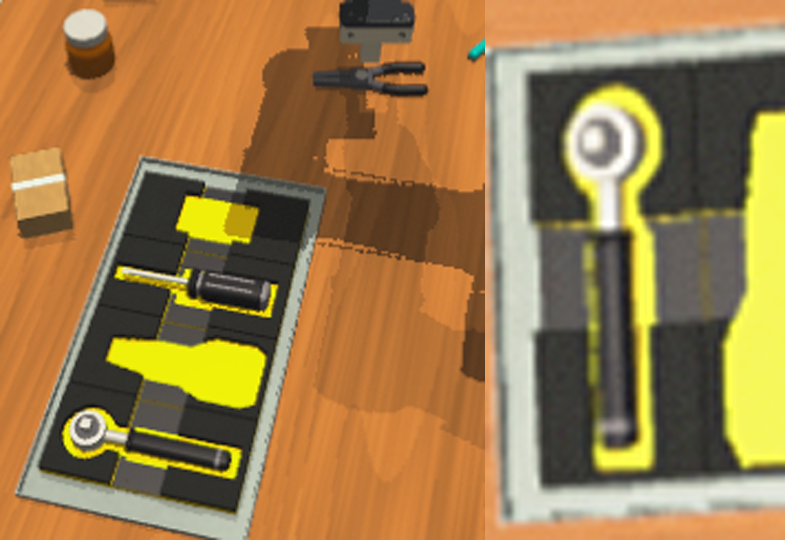

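The ratchet lies down in its pocket, sleeve top about 29 mm, with yellow all round the head at (600,145). I'm gripping the steel pliers, at (370,78) in this picture.

Emit:
drive_tool:
  moves:
    - [0.5,-1,40,0,0,0,-1]
    - [0.5,-1,75,0,0,0,-1]
    - [0.5,-1,99.5,0,0,0,-1]
    - [0.5,-1,99.5,0,0,0,-1]
    - [0.5,-1,99.5,0,0,0,-1]
    - [0.5,-1,99.5,0,0,0,1]
    - [0.5,-1,99.5,0,0,0,1]
    - [0.5,-1,99.5,0,0,0,1]
    - [0.5,-1,99.5,0,0,0,1]
    - [0.5,-1,99.5,0,0,0,1]
    - [0.5,-1,99.5,0,0,0,1]
    - [0.5,-1,99.5,0,0,0,1]
  grip_force: 40

```text
t: 19.35
eef_pos: [0.4368, -0.1737, 0.1801]
ee_rot: [-3.142, -0.0, -1.318]
force: [0.2, 0.3, 1.4]
width: 0.0275
```

Emit:
drive_tool:
  moves:
    - [0,0,0,0,0,0,1]
    - [0,0,0,0,0,0,1]
    - [0,0,-30,0,0,0,1]
    - [0,0,-60,0,0,0,1]
    - [0,0,-100,0,0,0,1]
    - [0,0,-100,0,0,0,1]

```text
t: 20.1
eef_pos: [0.4377, -0.1737, 0.2827]
ee_rot: [-3.136, -0.001, -1.317]
force: [0.0, -0.5, -1.8]
width: 0.0277
```

```bash
python3 -c "
from h import *
plan(.547,.2613,.12,-88)"
```

```text
t 20.1 shift [-393.7 -215.     4. ] rv [-0.32 -0.05 12.53] F [ 0.  -0.5 -1.8] w 0.0277
```

Emit:
drive_tool:
  moves:
    - [-394,-215,0,0,0,12.5,1]
    - [-394,-215,0,0,0,12.5,1]
    - [-394,-215,0,0,0,12.5,1]
    - [-394,-215,0,0,0,12.5,1]
    - [-394,-215,0,0,0,12.5,1]
    - [-394,-215,0,0,0,12.5,1]
    - [-394,-215,0,0,0,12.5,1]
    - [-394,-215,0,0,0,12.5,1]
    - [-394,-215,0,0,0,12.5,1]
    - [-394,-215,0,0,0,12.5,1]

```text
t: 21.35
eef_pos: [0.5457, 0.2606, 0.2791]
ee_rot: [3.14, -0.001, -1.536]
force: [-0.4, 0.5, -1.9]
width: 0.0277
```

Emit:
drive_tool:
  moves:
    - [0,0,30,0,0,0,1]
    - [0,0,60,0,0,0,1]
    - [0,0,70,0,0,0,1]
    - [0,0,74,0,0,0,1]
    - [0,0,74,0,0,0,1]
    - [0,0,74,0,0,0,1]

```text
t: 22.1
eef_pos: [0.5465, 0.2618, 0.2071]
ee_rot: [-3.14, 0.001, -1.536]
force: [-0.3, -0.6, -0.9]
width: 0.0275
```

```bash
python3 - <<'E'
from h import *
plan(.547,.2613,.0309,-88)
f=grab_frame("side"); g=grab_frame("top"); np.savez("t7.npz",**g)
A=cv2.resize(f["img"][260:350,140:260],(480,360),interpolation=2); B=cv2.resize(g["img"][135:225,115:175],(240,360),interpolation=2)
save("s7",np.hstack([A,B]))
E
```

```text
t 22.1 shift [ 0.5 -0.4 16.9] rv [-0.08  0.06  0.02] F [-0.3 -0.6 -0.9] w 0.0275
```

View pics/s7.png

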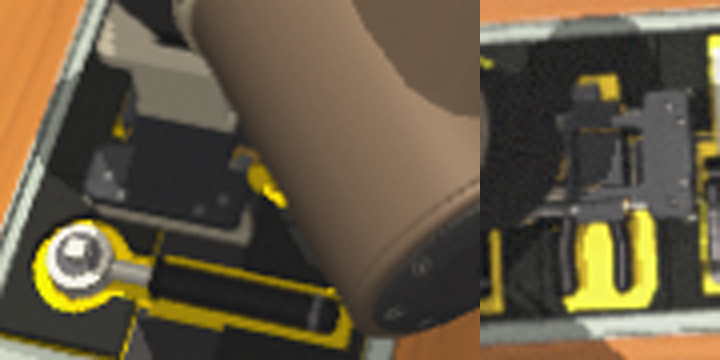

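```bash
python3 - <<'E'
from h import *
g=dict(np.load("t7.npz"))
T=lambda x,y:[115+(x-480)/4,135+y/4]
for n,p,z in(("nose L",T(574,88),.040),("nose R",T(601,88),.040),("slot nose R",T(619,88),.02),("slot nose end",T(600,75),.01),("handle L out",T(560,280),.036),("handle R out",T(632,280),.036),("handle end",T(570,294),.036),("pocket R",T(658,280),.018),("pocket end",T(600,310),.018)): print(n,toplane(g,[p],z)[0].round(4))
E
```

```text
nose L [0.6033 0.2714 0.04  ]
nose R [0.6027 0.2525 0.04  ]
slot nose R [0.605  0.2461 0.02  ]
slot nose end [0.6159 0.2627 0.01  ]
handle L out [0.4731 0.2837 0.036 ]
handle R out [0.4721 0.2335 0.036 ]
handle end [0.4635 0.2768 0.036 ]
pocket R [0.4719 0.2206 0.018 ]
pocket end [0.452  0.2618 0.018 ]
```

The pliers are centred within about 2 mm, nose forward, so I'm setting them down.

Emit:
drive_tool:
  moves:
    - [1,0,4,0,0,0,1]
    - [1,0,8,0,0,0,1]
    - [1,0,11,0,0,0,1]
    - [1,0,14,0,0,0,1]
    - [1,0,16,0,0,0,1]
    - [1,0,16.7,0,0,0,1]
    - [1,0,16.7,0,0,0,1]

```text
t: 23.08
eef_pos: [0.5462, 0.2605, 0.1901]
ee_rot: [-3.142, -0.0, -1.535]
force: [-2.6, -0.5, 5.4]
width: 0.0273
```

Emit:
drive_tool:
  moves:
    - [0,0,0,0,0,0,-0.3]
    - [0,0,0,0,0,0,-0.3]
    - [0,0,0,0,0,0,-0.3]
    - [0,0,-10,0,0,0,-0.3]
    - [0,0,-30,0,0,0,-0.3]
    - [0,0,-60,0,0,0,-0.6]
    - [0,0,-120,0,0,0,-1]
    - [0,0,-120,0,0,0,-1]

```text
t: 24.08
eef_pos: [0.5477, 0.2616, 0.3155]
ee_rot: [-3.133, 0.006, -1.535]
force: [-0.5, -0.1, -1.2]
width: 0.0816
```

```bash
python3 -c "
from h import *
plan(.437,-.357,.14,-82.2)"
```

```text
t 24.07 shift [614.2 133.   11.7] rv [-0.5   0.3  -5.73] F [-0.5 -0.1 -1.2] w 0.0816
```

Emit:
drive_tool:
  moves:
    - [614,133,10,0,0,-6,-1]
    - [614,133,10,0,0,-6,-1]
    - [614,133,10,0,0,-6,-1]
    - [614,133,10,0,0,-6,-1]
    - [614,133,10,0,0,-6,-1]
    - [614,133,10,0,0,-6,-1]
    - [614,133,10,0,0,-6,-1]
    - [614,133,10,0,0,-6,-1]
    - [614,133,10,0,0,-6,-1]
    - [614,133,10,0,0,-6,-1]
    - [614,133,10,0,0,-6,-1]
    - [614,133,10,0,0,-6,-1]

```text
t: 25.58
eef_pos: [0.4344, -0.358, 0.2992]
ee_rot: [3.141, 0.0, -1.433]
force: [-0.7, 0.4, -0.7]
width: 0.0877
```

Emit:
drive_tool:
  moves:
    - [614,133,0,0,0,0,-1]

```text
t: 25.7
eef_pos: [0.4317, -0.4172, 0.3004]
ee_rot: [-3.14, -0.0, -1.425]
force: [1.7, -0.6, 0.4]
width: 0.0876
```

That second call was a slip of mine: it carried the arm 60 mm past, high up and clear of everything. I'm checking and coming back.

```bash
python3 - <<'E'
from h import *
f=grab_frame("side"); g=grab_frame("top"); np.savez("s8.npz",**f); np.savez("t8.npz",**g)
P=cloud(g); u=proj(g,[[.59,.262,.024],[.547,.2613,.024],[.49,.28,.024],[.49,.24,.024]]).round().astype(int)
for a,b in u: print(np.nanpercentile(P[b-2:b+3,a-3:a+4,2],[50,95]).round(4))
B=cv2.resize(g["img"][135:225,90:240],(700,420),interpolation=2)
save("s8",B)
Ps=cloud(f); Q=Ps[60:150,270:330].reshape(-1,3); Q=Q[(Q[:,2]>.05)&(Q[:,2]<.07)&(abs(Q[:,0]-.437)<.07)&(abs(Q[:,1]+.357)<.06)]
print(len(Q),cv2.minAreaRect((Q[:,:2]*1000).astype(np.float32)))
plan(.437,-.357,.14,-82.2)
E
```

```text
[0.022  0.0244]
[0.0254 0.0279]
[0.0223 0.0263]
[0.021  0.0261]
189 ((437.5091552734375, -358.1153564453125), (64.92160034179688, 37.693275451660156), 6.262520790100098)
t 25.8 shift [-63.6 -15.2   0.2] rv [-0.02 -0.07  0.22] F [-1.4  0.9 -1.2] w 0.0874
```

View pics/s8.png

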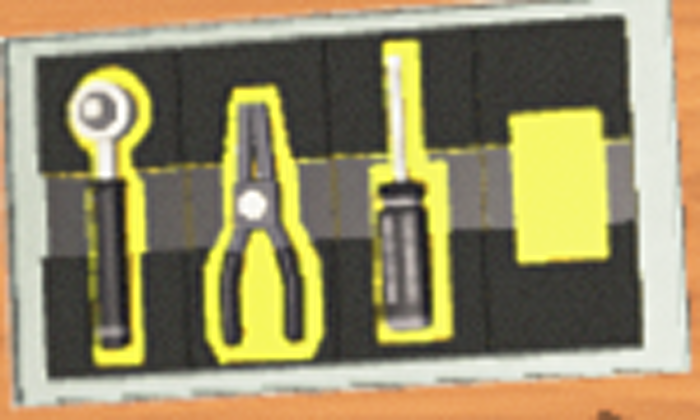

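The three tools lie in their pockets with yellow all round: ratchet (105,200), pliers (255,220), screwdriver (405,190). The tape pocket at (560,185) is empty. I'm going back over the tape and gripping it.

Emit:
drive_tool:
  moves:
    - [-64,-15,0,0,0,0,-1]
    - [-64,-15,0,0,0,0,-1]
    - [-64,-15,0,0,0,0,-1]
    - [-64,-15,0,0,0,0,-1]
    - [-64,-15,0,0,0,0,-1]

```text
t: 26.42
eef_pos: [0.4363, -0.3548, 0.2993]
ee_rot: [3.142, 0.0, -1.431]
force: [-0.8, -1.4, 0.3]
width: 0.0876
```

```bash
python3 -c "
from h import *
plan(.4375,-.3575,.030,-82.7)"
```

```text
t 26.43 shift [  2.8  -0.9 110. ] rv [0.   0.   0.69] F [-0.8 -1.4  0.3] w 0.0876
```

Emit:
drive_tool:
  moves:
    - [2.5,-1,40,0,0,0.5,-1]
    - [2.5,-1,75,0,0,0.5,-1]
    - [2.5,-1,110,0,0,0.5,-1]
    - [2.5,-1,110,0,0,0.5,-1]
    - [2.5,-1,110,0,0,0.5,-1]
    - [2.5,-1,110,0,0,0.5,1]
    - [2.5,-1,110,0,0,0.5,1]
    - [2.5,-1,110,0,0,0.5,1]
    - [2.5,-1,110,0,0,0.5,1]
    - [2.5,-1,110,0,0,0.5,1]
    - [2.5,-1,110,0,0,0.5,1]
    - [2.5,-1,110,0,0,0.5,1]
  grip_force: 40

```text
t: 27.92
eef_pos: [0.4377, -0.357, 0.1895]
ee_rot: [-3.141, -0.0, -1.44]
force: [-0.2, -1.1, 0.4]
width: 0.0377
```

Emit:
drive_tool:
  moves:
    - [0,0,0,0,0,0,1]
    - [0,0,-30,0,0,0,1]
    - [0,0,-60,0,0,0,1]
    - [0,0,-110,0,0,0,1]
    - [0,0,-110,0,0,0,1]

```text
t: 28.55
eef_pos: [0.4385, -0.3572, 0.3029]
ee_rot: [-3.136, -0.003, -1.439]
force: [1.0, 0.6, -2.3]
width: 0.038
```

```bash
python3 -c "
from h import *
plan(.5535,.0814,.14,-88)"
```

```text
t 28.55 shift [-419.8 -171.5    3.2] rv [-0.32 -0.17  5.53] F [ 1.   0.6 -2.3] w 0.038
```

Emit:
drive_tool:
  moves:
    - [-420,-171,0,0,0,5.5,1]
    - [-420,-171,0,0,0,5.5,1]
    - [-420,-171,0,0,0,5.5,1]
    - [-420,-171,0,0,0,5.5,1]
    - [-420,-171,0,0,0,5.5,1]
    - [-420,-171,0,0,0,5.5,1]
    - [-420,-171,0,0,0,5.5,1]
    - [-420,-171,0,0,0,5.5,1]
    - [-420,-171,0,0,0,5.5,1]
    - [-420,-171,0,0,0,5.5,1]

```text
t: 29.8
eef_pos: [0.5515, 0.0809, 0.2985]
ee_rot: [3.14, -0.001, -1.537]
force: [0.3, -0.2, -2.4]
width: 0.0378
```

Emit:
drive_tool:
  moves:
    - [0,0,30,0,0,0,1]
    - [0,0,60,0,0,0,1]
    - [0,0,75,0,0,0,1]
    - [0,0,83,0,0,0,1]
    - [0,0,83,0,0,0,1]
    - [0,0,83,0,0,0,1]

```text
t: 30.55
eef_pos: [0.5526, 0.082, 0.2173]
ee_rot: [-3.14, 0.001, -1.536]
force: [0.1, -0.2, -2.6]
width: 0.0381
```

```bash
python3 - <<'E'
from h import *
plan(.5535,.0814,.0402,-88)
f=grab_frame("side"); g=grab_frame("top"); np.savez("t9.npz",**g)
A=cv2.resize(f["img"][190:270,170:290],(480,320),interpolation=2); B=cv2.resize(g["img"][140:210,175:235],(274,320),interpolation=2)
save("s9",np.hstack([A,B]))
E
```

```text
t 30.55 shift [ 0.6 -0.8 17.8] rv [-0.08  0.03  0.02] F [ 0.1 -0.2 -2.6] w 0.0381
```

View pics/s9.png

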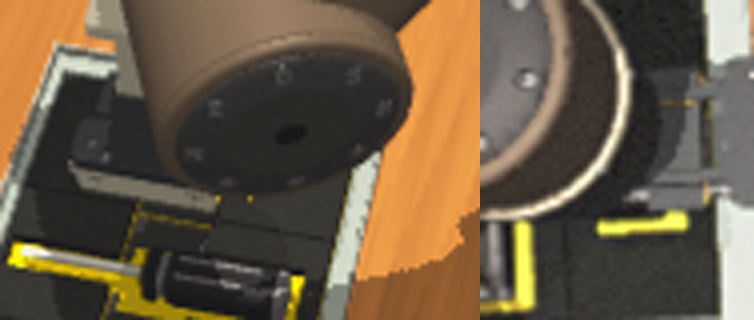

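The arm hides the tape; only the pocket's near strip shows, at (645,225). The estimate and the ±8 mm play should be enough, so I'm lowering with force checks.

Emit:
drive_tool:
  moves:
    - [0.5,-1,4,0,0,0,1]
    - [0.5,-1,8,0,0,0,1]
    - [0.5,-1,10,0,0,0,1]
    - [0.5,-1,12,0,0,0,1]
    - [0.5,-1,13,0,0,0,1]
    - [0.5,-1,13,0,0,0,1]

```text
t: 31.4
eef_pos: [0.5532, 0.0814, 0.2033]
ee_rot: [3.142, -0.0, -1.536]
force: [-0.5, 0.7, -3.0]
width: 0.0378
```

Emit:
drive_tool:
  moves:
    - [0,0,2,0,0,0,1]
    - [0,0,3.5,0,0,0,1]
    - [0,0,4.5,0,0,0,1]
    - [0,0,4.5,0,0,0,1]

```text
t: 31.9
eef_pos: [0.5532, 0.0814, 0.1995]
ee_rot: [-3.141, -0.0, -1.535]
force: [-2.7, -0.1, 4.8]
width: 0.0382
```

Emit:
drive_tool:
  moves:
    - [0,0,0,0,0,0,-0.4]
    - [0,0,0,0,0,0,-0.4]
    - [0,0,0,0,0,0,-0.4]
    - [0,0,-15,0,0,0,-0.4]
    - [0,0,-40,0,0,0,-0.4]
    - [0,0,-80,0,0,0,-0.4]
    - [0,0,-140,0,0,0,-0.4]
    - [0,0,-140,0,0,0,-0.4]

```text
t: 32.9
eef_pos: [0.5546, 0.0818, 0.3453]
ee_rot: [-3.132, 0.003, -1.535]
force: [-0.4, 0.6, -0.1]
width: 0.0613
```

Emit:
drive_tool:
  moves:
    - [300,100,0,0,0,0,-1]
    - [300,100,0,0,0,0,-1]
    - [300,100,0,0,0,0,-1]
    - [300,100,0,0,0,0,-1]
    - [300,100,0,0,0,0,-1]
    - [300,100,0,0,0,0,-1]
    - [300,100,0,0,0,0,-1]
    - [300,100,0,0,0,0,-1]

```text
t: 33.9
eef_pos: [0.4641, -0.2211, 0.339]
ee_rot: [-3.141, 0.0, -1.535]
force: [0.3, 0.6, -0.2]
width: 0.0878
```

```bash
python3 - <<'E'
from h import *
f=grab_frame("side"); g=grab_frame("top")
A=cv2.resize(f["img"][190:375,110:290],(525,540),interpolation=2); B=cv2.resize(g["img"][130:230,190:240],(270,540),interpolation=2)
save("s10",np.hstack([A,B]))
P=cloud(g)
def zat(*p):
    a,b=proj(g,[p])[0].round().astype(int); return np.nanpercentile(P[b-2:b+3,a-2:a+3,2],[20,50,95]).round(4)
print("tape",zat(.5535,.0814,.072),zat(.535,.08,.07),zat(.57,.082,.07)); print("sd",zat(.51,.168,.038)); print("ra",zat(.51,.35,.03),"pl",zat(.547,.261,.024))
Q=P[130:230,180:240].reshape(-1,3); Q=Q[Q[:,2]>.055]; print(cv2.minAreaRect((Q[:,:2]*1000).astype(np.float32)),Q[:,2].max())
g0=cloud(dict(np.load("top0.npz")))
for n,b in(("jar",(272,75,22,27)),("box",(183,83,39,36))):
    x,y,w,h=b; 
    for C in(g0,P):
        q=C[y-5:y+h+5,x-5:x+w+5].reshape(-1,3); q=q[q[:,2]>.03]; print(n,np.median(q,0).round(4))
print(get_state()["force"],get_state()["t"])
E
```

```text
tape [0.5732 0.5756 0.5784] [0.5816 0.5828 0.5843] [0.5624 0.5656 0.5702]
sd [0.0376 0.0403 0.5874]
ra [0.026  0.0284 0.0318] pl [0.0234 0.0253 0.0281]
((516.1614990234375, 14.218032836914062), (187.5321044921875, 104.38223266601562), 20.902528762817383) 0.6163137309095199
jar [ 0.7759 -0.1207  0.0709]
jar [ 0.7753 -0.1207  0.0711]
box [0.7573 0.0999 0.04  ]
box [0.7574 0.1001 0.0397]
[-0.36491042  0.34839359  0.21381417] 34.0
```

View pics/s10.png

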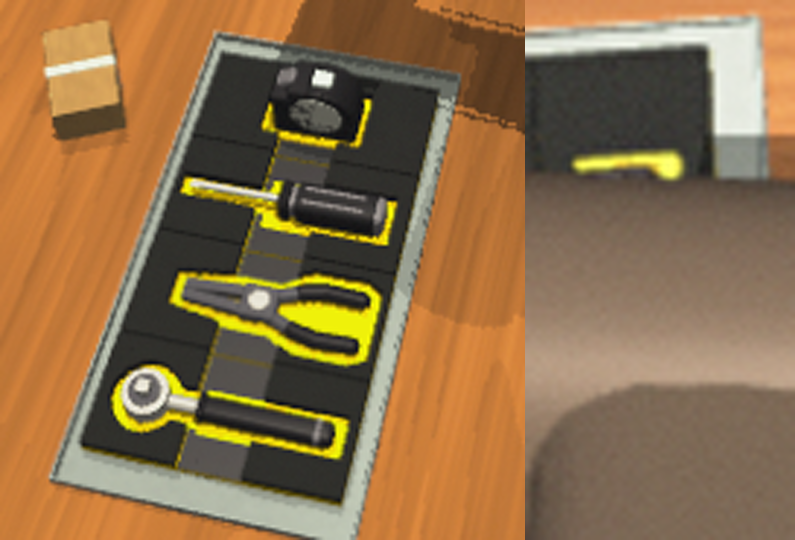

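All four tools lie in their pockets in the side view, and the tape at (320,105) stands upright with yellow on its near side and both ends. I'm checking its height from the side view, then handing in.

```bash
python3 - <<'E'
from h import *
from station import job_done
f=grab_frame("side"); P=cloud(f); Q=P[190:260,180:290].reshape(-1,3); Q=Q[(Q[:,2]>.045)&(Q[:,2]<.12)]
z=np.percentile(Q[:,2],[90,98]); print("tape top",z.round(4),cv2.minAreaRect((Q[:,:2]*1000).astype(np.float32)))
if z[1]<.0755: print(job_done(),get_state()["t"])
E
```

```text
tape top [0.0711 0.073 ] ((550.8980102539062, 82.7167739868164), (40.360958099365234, 71.0190200805664), 89.79586029052734)
the job is handed in; nothing more can be done
the job is handed in; nothing more can be done
```

I put the screwdriver, ratchet, steel pliers and tape measure into their own modules, in that order, the right way round, and handed the job in at about 34 s. I lowered each tool until it touched the floor (about 5 N at most at the wrist) before letting go.

**Heights:** the last checks of the tool tops agree with tools lying on the pocket floor:

| Tool | Measured top | Expected top |
|---|---|---|
| Screwdriver | 37.5–40 mm | 38 mm |
| Ratchet sleeve | about 28–29 mm | 29 mm |
| Pliers | about 25 mm | 24 mm |
| Tape measure | 71–73 mm | 72 mm |

**Position in the pockets:** the last side view shows yellow around the screwdriver, ratchet and pliers, and on the near side and both ends of the tape. The tape's far side is hidden in that view.

**Jar and box:** both stand where they did, within 1 mm in the depth images.

**What went wrong or disagreed:**
- I sent one move too many above the bench, which carried the arm 60 mm past the tape. It was high up and touched nothing.
- The last top view of the tape was blocked by the arm, so its height and position were checked only from the side camera.
- The first yellow mask came back empty and had to be redone.

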